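# Tip the chopping board back in its rack

## Task

The chopping board has flopped forward in its rack, towards you, and sticks out at the rack's open right end. Without gripping or lifting it, first push it over with your fingertips so that it leans back on the taller rear rail, then push it along the rack by its right end until its left end is against the end stop. Leave it leaning back there and do not disturb the jars, mug, shaker and tin around it.

Things in the scene. Friction and masses are not known exactly. Their poses are not given: they have to be found in the camera images.
- rack: Low wooden board rack, fixed. Origin on the worktop under its middle; x from its front (robot) side to its back, y along it to its left end, z up. Base 150 (x) x 370 (y) mm, top at 16 mm; two kerbs 16 mm high leave a 30 mm channel along y at x = 0 where the board stands. Its right end is open (base ends at y = -180 mm).
- front_rail (a point): Middle of the front steel rail, 10 mm thick along y, 136 mm above the worktop, at rack x = -48 mm; it runs from rack y = -130 to +150 mm with a post at each end.
- rear_rail (a point): Middle of the taller rear steel rail, 10 mm thick along y, 176 mm above the worktop, at rack x = +54 mm; same length, posts at its ends.
- rack_stop (a point): Point on the inner face of the wooden end stop at the rack's left end (rack y = +175 mm), above the channel, 36 mm above the worktop. The stop is 130 mm wide in x, its top 80 mm above the worktop. Axes as the rack's.
- board_centre (a point): Centre of the wooden chopping board, 230 x 340 x 22 mm, 0.5 to 0.9 kg, loose on its long edge in the channel. x points up the board (230), y to its left end (340), z out of the face towards the robot (22). It starts leaning 0.30 rad forward on the front rail; on the rear rail it leans about 0.26 rad back and stays by its weight. It slides along with a few newtons.
- board_top (a point): Middle of the board's upper long edge (mid-thickness), 115 mm from the centre along the board's x.
- board_left (a point): Middle of the board's left end face, 170 mm from the centre along +y; it starts 45 to 80 mm short of the end stop.
- board_right (a point): Middle of the board's right end face, 170 mm from the centre along -y; it starts beyond the right end of the rack. Room: wall cupboards hang over the back of the worktop (x above about 0.6 m, undersides 0.65 m up), and a tall cupboard stands at the left (y above 0.45 m, x above 0.38 m); keep the arm clear of both.
- honey_jar_mid (a point): Bystander: honey jar with a flat lid, 65 mm across, 100 mm high, behind the rack. Point at its centre.
- spice_jar_mid (a point): Bystander: slim spice jar, 46 mm across, 106 mm high, behind the rack. Point at its centre.
- mug_1_mid (a point): Bystander: mug with a handle, 92 mm across (127 with the handle), 93 mm high, beyond the rack's right end. Point half-way up, at the middle of body and handle together (17 mm from the axis of the cup, towards the handle).
- shaker_mid (a point): Bystander: salt shaker, 44 mm across, 90 mm high, beyond the rack's right end. Point at its centre.
- tomato_tin_mid (a point): Bystander: food tin, 75 mm across, 110 mm high, behind and to the right. Point at its centre.
- chopping_board: The chopping board as a body. Origin: centre of its rear face (the face away from the robot), 11 mm behind point board_centre; axes as there.

How it is judged (in metres and radians):
On the way, in this order (a step that is already met when the one before it is completed fails the run):
1. the board leans back on the rear rail, still in its channel (x of board_top in the frame of rack above 0.035 m and height (world z) of board_centre below 0.15 m), for 0.2 s.
2. the board, still leaning back, has its left end against the end stop (all of step 1 and y of board_left in the frame of rack above 0.165 m), for 0.2 s.
At the end, for the whole second after the job is handed in: The board rests in the rack's channel, upper edge more than 35 mm behind the rack's middle plane (leaning on the rear rail), level and in line with the rack (within 3 degrees), its left end within 10 mm of the end stop. Bystanders stay upright and within 25 mm of their places (all of step 2 and x of board_top in the frame of rack below 0.09 m and angle between board_left's own y axis and vertical between 1.52 and 1.62 rad and angle between the y axis of board_left and the y axis of rack, either way round below 0.06 rad and contact force between chopping_board and rack above 2 N and linear speed of chopping_board below 0.02 m/s); the robot touches nothing.
It fails at once if the board is lifted (its centre more than 35 mm above where it can stand) (height (world z) of board_centre above 0.168 m).
It fails at once if a jar, the mug, the shaker or the tin is moved more than 25 mm or tipped (distance of any of honey_jar_mid, spice_jar_mid, mug_1_mid, shaker_mid, tomato_tin_mid from where it was at the start of the episode above 0.025 m or angle between any of honey_jar_mid, spice_jar_mid, mug_1_mid, shaker_mid, tomato_tin_mid's own z axis and vertical above 0.35 rad).
It also fails if it takes over 54 s, if anything falls off the work surface, if the arm or the gripper's body presses on something with over 40 N, if the wrist force passes 120 N, or if a joint passes its speed limit or range.

## Robot

A 6-joint arm with a two-finger parallel gripper is mounted at the origin on a cart in front of the work surface, level with it; the furniture and walls round the work are solid. World frame = base frame: x ahead of the robot, y to its left, z up, the work surface at z = 0. Lengths are in mm, angles in rad, forces in N, time in s.
With the tool pointing down it reaches from about 400 to 925 mm from the base axis. Payload 12.5 kg.
Tool frame: the origin (TCP) lies midway between the tips of the shut fingers; the grasp point (between the pads) lies 19 mm behind it; z points along the fingers, y is the line along which they close (so a half turn about z gives the same grasp; the last joint's range is limited). The gripper opens to 95 mm and grips with 3 to 60 N. Pads are 20 mm wide; open, the fingers measure 119 mm over their backs; the gripper's body (75 mm by 180 mm) begins 59 mm behind the grasp point.
Start: joints at [-1.393, 0.491, 1.559, -0, 1.092, -0.106], TCP at [175.026, -600.01, 214.661] pointing down, gripper open.
Joint ranges: [-3.1, 3.1], [-0.84, 2.19], [0.05, 2.79], [-1.13, 4.28], [0.06, 2.93], [-2.69, 2.69]. Speed limits (rad/s): [2.22, 2.22, 2.79, 3.14, 3.14, 3.14].

## Interface

Orientations are given as [roll, pitch, yaw] about the fixed x, y, z axes, in that order (R = Rz(yaw) Ry(pitch) Rx(roll)).
In Python, from cell import state, read_camera, camera_info, env gives the robot as it stands.
- The arm moves only by the tool move_arm, never from a script. Its argument "commands" is a list of rows, each a list of 3 entries, a list of its own where there are three numbers: the shift along the world's x, y, z in cm, then the turn, a rotation vector about the world's x, y, z in degrees, then the opening, from 0 (shut) to 1 (fully open). A call has 1 to 10 rows; each row shifts and turns the commanded pose from where the row before left it; what a row does not reach is not made up. A row lasts 1/10 s, in which the tool goes at most 50 mm and 8.59 degrees, less where a joint would pass 70% of its speed; a pose out of reach is approached as far as the arm can. A call with a gripper value outside its range is refused whole. The fingers move at their own pace and stop on an object; the grip force is fixed at half the most. Time passes only in rows, so rows that do not move let the fingers close. It gives the time, the measured TCP pose, the force, the opening and the grip force at its end, in the units of the state.
- state(): the state, without advancing time (a new reading comes with each control period).
- read_camera(name): name is "side" or "top"; returns the picture (480x640x3 uint8, blue, green, red); there is no depth.
- camera_info(name): a dict with "K" (3x3 intrinsics, pixels), "k1" (the pictures are not rectified: a ray, as slopes to the right and down, at radius r is drawn at 1 + k1 r^2 times it, then the intrinsics apply), "cam_to_world" (4x4, takes a point from camera to world coordinates). Camera axes: x right, y down, z forward; pixel columns grow to the right and rows downward; lengths in mm; the calibration is good to about 2 mm. A picture is of the moment at which its call begins. camera_info takes no time and is no camera call.
- env.job_done(): hands the job in; it is judged then, once.
The state is a dict: "t": time; "joints": joint angles; "qvel": joint speeds; "tau": joint torques, N m; "eef_pos": TCP position; "tcp_rot": TCP orientation; "ft_force": force on the tool from outside, world axes, zero at the start; "moment": the same for the moment, N m; "opening": opening from 0.0 (shut) to 1.0 (fully open); "grip_force": force on a finger pad.
Only numpy, scipy, OpenCV 4.12 (cv2) and the standard library are available. Lean on these libraries where they do the work, as an engineer would, in place of code of your own. Each camera call takes 0.05 s, during which the arm holds its last target. There are 200 camera calls.

## Working session

There is one attempt and no reset: what is moved stays moved. The work goes in short steps, Python scripts to look and compute and a tool call to move; the robot and the scene stay as the last step left them, time stands still between calls to the robot, and variables do not carry over. Pictures are saved under pics/ and viewed, at most 10 in all, crops included, and the job is handed in when it is done.

Besides the shell and the picture viewer there is one more tool, called after "Emit:" as a command line: name --argument value ..., lists and objects as JSON in quotes. move_arm: Moves the arm, as the interface text tells. Its arguments: {"type":"object","properties":{"commands":{"type":"array"}},"required":["commands"]}

```bash
mkdir -p pics; python3 - <<'E'
from cell import *
import cv2
for n in("side","top"):
    cv2.imwrite(f"pics/{n}0.png",read_camera(n)); c=camera_info(n); print(n,c)
print(state())
E
```

```text
side {'K': array([[541.09501583,   0.        , 317.49213049],
       [  0.        , 541.09501583, 239.82605417],
       [  0.        ,   0.        ,   1.        ]]), 'k1': -0.06704889447654741, 'cam_to_world': array([[ 9.30176501e-01, -3.22691024e-01,  1.75049080e-01,
         4.06537501e+02],
       [-3.67039692e-01, -8.26964295e-01,  4.25924780e-01,
        -5.21564374e+02],
       [ 7.31723558e-03, -4.60435182e-01, -8.87663169e-01,
         1.22685347e+03],
       [ 0.00000000e+00,  0.00000000e+00,  0.00000000e+00,
         1.00000000e+00]])}
top {'K': array([[615.71234902,   0.        , 335.96452258],
       [  0.        , 615.71234902, 234.41357156],
       [  0.        ,   0.        ,   1.        ]]), 'k1': -0.19214524013416567, 'cam_to_world': array([[ 1.44608273e-02, -9.98067068e-01,  6.04401599e-02,
         5.11287799e+02],
       [-9.99710076e-01, -1.32678577e-02,  2.00929812e-02,
        -2.82911871e+01],
       [-1.92522314e-02, -6.07131980e-02, -9.97969568e-01,
         1.45618808e+03],
       [ 0.00000000e+00,  0.00000000e+00,  0.00000000e+00,
         1.00000000e+00]])}
{'t': 0.1, 'joints': array([-1.39259472e+00,  4.91459495e-01,  1.55938380e+00, -2.20830283e-05,
        1.09172503e+00, -1.05629601e-01]), 'qvel': array([ 0.00027256, -0.00150925, -0.00162777, -0.00067099, -0.00069721,
        0.00119781]), 'tau': array([ 3.22052409e-03, -6.13621473e+01, -2.58606219e+01,  6.94017252e-02,
        4.70313686e-02, -6.53581901e-05]), 'eef_pos': array([ 174.98187084, -599.77563647,  214.14653222]), 'tcp_rot': array([-3.14062036e+00, -8.33894001e-05,  2.83841356e-01]), 'ft_force': array([ 0.56506424, -0.16895082, -0.22557394]), 'moment': array([-0.02120944, -0.00791052, -0.01051204]), 'grip_force': 0.0, 'opening': 1.0040734887453322}
```

View pics/side0.png

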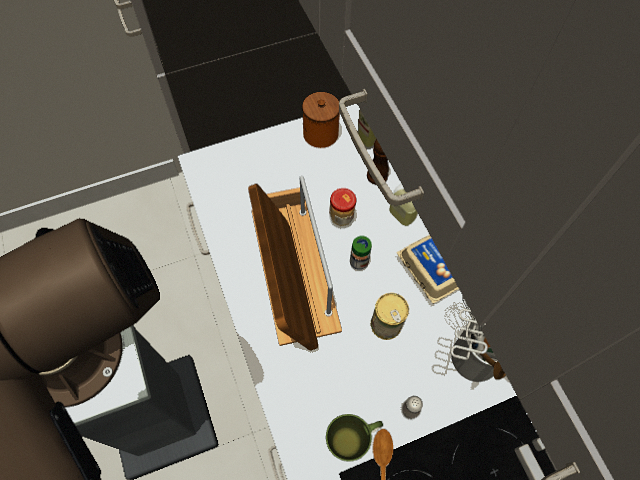

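View pics/top0.png

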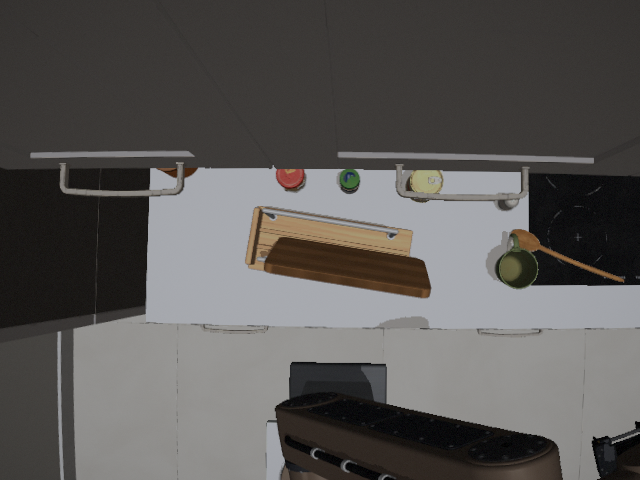

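The side view shows the rack with its rear rail running from about (303,180) to (330,312) and the board leaning toward the robot, right end near (310,345). In the top view the rear rail runs from (262,210) to (411,232) and the board's right end is near (430,290). Next I'll enlarge both.

```bash
python3 - <<'E'
import cv2
a=cv2.imread("pics/side0.png")[170:360,235:355]; b=cv2.imread("pics/top0.png")[195:305,235:445]
cv2.imwrite("pics/sc.png",cv2.resize(a,None,fx=3.1,fy=3.1,interpolation=cv2.INTER_CUBIC))
cv2.imwrite("pics/tc.png",cv2.resize(b,None,fx=3.8,fy=3.8,interpolation=cv2.INTER_CUBIC))
E
```

```text
(no output)
```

View pics/sc.png

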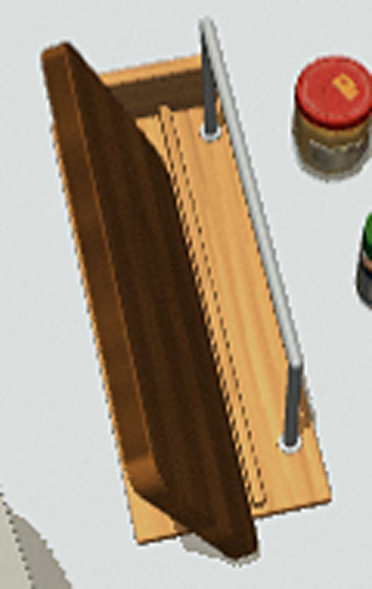

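View pics/tc.png

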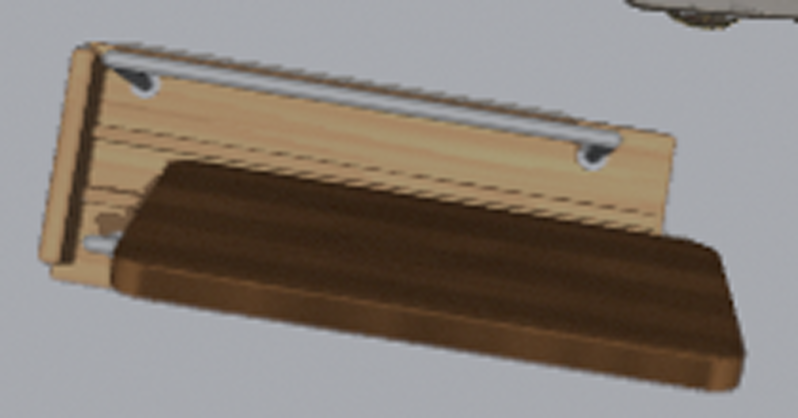

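Rail ends, base corners, stop corners and board ends can all be read off these crops, so I'll fit the rack pose and the board's position along the rack.

```bash
cat > h.py <<'E'
import numpy as np, cv2
from cell import camera_info
from scipy.optimize import least_squares
def proj(n,P):
    c=camera_info(n); T=np.linalg.inv(c["cam_to_world"]); p=np.atleast_2d(P)@T[:3,:3].T+T[:3,3]
    return cv2.projectPoints(p,np.zeros(3),np.zeros(3),c["K"],np.array([c["k1"],0,0,0,0.]))[0][:,0]
def ray(n,uv):
    c=camera_info(n); q=cv2.undistortPoints(np.array([[uv]],float),c["K"],np.array([c["k1"],0,0,0,0.]))[0,0]
    return c["cam_to_world"][:3,3],c["cam_to_world"][:3,:3]@np.r_[q,1]
def atz(n,uv,z):
    o,d=ray(n,uv); return o+d*(z-o[2])/d[2]
def tri(a,b):
    (o,d),(p,e)=ray("side",a),ray("top",b); s=np.linalg.lstsq(np.c_[d,-e],p-o,rcond=None)[0]
    A,B=o+d*s[0],p+e*s[1]; return (A+B)/2,np.linalg.norm(A-B)
S=lambda u,v:(u/3.1+235,v/3.1+170)
T=lambda u,v:(u/3.8+235,v/3.8+195)
def rk(p,P):
    c,s=np.cos(p[2]),np.sin(p[2]); P=np.atleast_2d(P); return np.c_[p[0]+c*P[:,0]-s*P[:,1],p[1]+s*P[:,0]+c*P[:,1],P[:,2]]
E
python3 - <<'E'
from h import *
print("rail",tri(S(207,22),T(108,58)),tri(S(294,360),T(618,141)))
ob=[("side",(54,150,178),S(207,20)),("side",(54,-130,178),S(294,362)),("side",(75,-180,16),S(329,497)),("side",(-75,-180,16),S(137,541)),
("top",(54,150,178),T(107,58)),("top",(54,-130,178),T(619,141)),("top",(75,-180,16),T(675,138)),("top",(65,190,80),T(75,45)),("top",(-65,190,80),T(42,262)),("top",(-65,175,80),T(65,265))]
f=lambda p:np.concatenate([(proj(n,rk(p,P))-u).ravel() for n,P,u in ob])
r=least_squares(f,[550,50,-.15],x_scale=[10,10,.1]); p=r.x; print(p,r.fun.round(1))
np.save("rack.npy",p)
c,s=np.cos(p[2]),np.sin(p[2])
inv=lambda w:((w[0]-p[0])*c+(w[1]-p[1])*s,-(w[0]-p[0])*s+(w[1]-p[1])*c,w[2])
for n,uv in(("top",T(113,262)),("top",T(744,352)),("side",S(43,50)),("side",S(150,490))): print(n,np.round(inv(atz(n,uv,240)),1))
print("bottom right",np.round(inv(atz("side",S(250,555),20)),1))
for nm,a,b in(("mug",(348,430),(517,265)),("shk",(413,401),(508,198)),("tin",(392,307),(426,181))):
    print(nm,[x.round() for x in tri(a,b)])
for nm,q in(("stop",(0,175,36)),("railR",(54,-130,176)),("cen",(-34,-50,129))):print(nm,rk(p,q))
E
```

```text
rail (array([639.09562843, 150.44958243, 174.33439338]), np.float64(2.758725854422535)) (array([ 595.74992062, -130.66983681,  182.39724829]), np.float64(1.6949083197175119))
[ 5.62310545e+02  6.70976800e+00 -1.46608422e-01] [-0.7  1.1 -0.2 -0.3  0.5  0.4 -0.9  0.3  1.7 -0.1 -0.7 -0.7  1.4 -0.8
 -0.6  0.1 -1.5 -0.2 -1.   0.1]
top [-56.5 123.  240. ]
top [ -50.2 -208.9  240. ]
side [-68.8 112.5 240. ]
side [ -59.5 -217.7  240. ]
bottom right [   6.1 -210.    20. ]
mug [array([ 529., -403.,  108.]), np.float64(3.0)]
shk [array([ 684., -394.,   64.]), np.float64(2.0)]
tin [array([ 716., -199.,  111.]), np.float64(4.0)]
stop [[587.87520752 179.8324067   36.        ]]
railR [[ 596.74035285 -129.78414518  176.        ]]
cen [[521.37110024 -37.78699435 129.        ]]
```

Emit:
move_arm --commands '[[[2.2,3,0],[0,0,5],0],[[2,4,0],[0,0,5],0],[[2,4,0],[0,0,5],0],[[2,4,0],[0,0,5],0],[[1.8,4,0],[0,0,5],0],[[1.5,4,0],[0,0,5],0],[[1.5,4,0],[0,0,5],0],[[1.5,4,0],[0,0,5],0],[[1.5,4,0],[0,0,5],0],[[1.5,4,0],[0,0,5],0]]'

```text
t: 1.1
eef_pos: [350.2, -208.4, 214.6]
tcp_rot: [3.142, -0.0, 1.16]
ft_force: [0.4, -1.0, 0.1]
opening: 0.22
grip_force: 0.0
```

Emit:
move_arm --commands '[[[1,4,-0.5],[0,0,5],0],[[2,4,-0.5],[0,0,5],0],[[2,4,-0.5],[0,0,5],0],[[2,4,-0.5],[0,0,0],0],[[1.5,2.8,0],[0,0,0],0],[[0,0,0],[0,0,0],0]]'

```text
t: 1.7
eef_pos: [436.0, -19.4, 194.4]
tcp_rot: [-3.141, -0.0, 1.422]
ft_force: [-0.4, 0.1, -0.6]
opening: 0.008
grip_force: 0.0
```

```bash
python3 - <<'E'
from cell import *
import cv2
cv2.imwrite("pics/t1.png",cv2.hconcat([read_camera("top")[170:400,200:500],read_camera("side")[150:380,200:440]]))
E
```

```text
(no output)
```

View pics/t1.png

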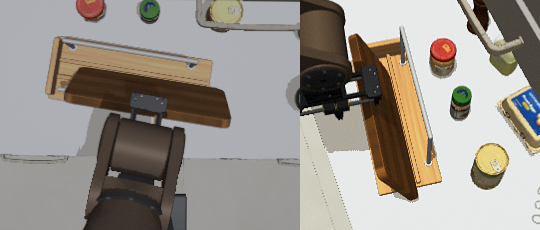

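The gripper is in front of the board's middle, with its body above the upper edge. I'll push along rack +x.

Emit:
move_arm --commands '[[[1,-0.15,0],[0,0,0],0],[[1,-0.15,0],[0,0,0],0],[[1,-0.15,0],[0,0,0],0],[[0.8,-0.12,0],[0,0,0],0],[[0.8,-0.12,0],[0,0,0],0],[[0.8,-0.12,0],[0,0,0],0],[[0.8,-0.12,0],[0,0,0],0],[[0.8,-0.12,0],[0,0,0],0],[[0.8,-0.12,0],[0,0,0],0],[[0.8,-0.12,0],[0,0,0],0]]'

```text
t: 2.8
eef_pos: [521.7, -35.0, 194.6]
tcp_rot: [3.141, -0.0, 1.418]
ft_force: [0.0, 0.1, 0.4]
opening: 0.003
grip_force: 0.0
```

Emit:
move_arm --commands '[[[0.8,-0.12,0],[0,0,0],0],[[0.7,-0.1,0],[0,0,0],0],[[0.7,-0.1,0],[0,0,0],0],[[0.6,-0.09,0],[0,0,0],0],[[0.6,-0.09,0],[0,0,0],0],[[0.6,-0.09,0],[0,0,0],0],[[0,0,0],[0,0,0],0]]'

```text
t: 3.5
eef_pos: [561.7, -40.9, 194.6]
tcp_rot: [3.141, 0.0, 1.418]
ft_force: [-1.1, 0.4, 0.1]
opening: 0.008
grip_force: 0.0
```

```bash
python3 - <<'E'
from cell import *
import cv2
cv2.imwrite("pics/t2.png",cv2.hconcat([read_camera("top")[170:400,200:500],read_camera("side")[150:380,200:440]]))
E
```

```text
(no output)
```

View pics/t2.png

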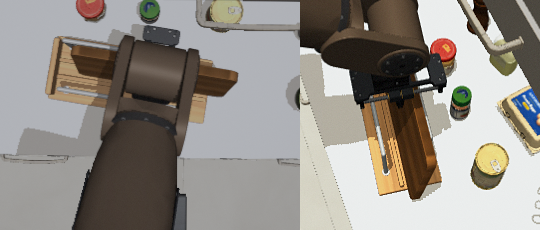

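The board now leans back, covering the rear rail, with the front rail visible again. I'll back off and go round the front to the right end.

Emit:
move_arm --commands '[[[-2,0.3,0],[0,0,0],0],[[-3.5,0.5,0],[0,0,0],0],[[-3.5,0.5,0],[0,0,0],0],[[-3,0.4,0],[0,0,0],0],[[-1,-3,0],[0,0,0],0],[[-0.6,-4,0],[0,0,0],0],[[-0.6,-4,0],[0,0,0],0],[[-0.6,-4,0],[0,0,0],0],[[-0.6,-4,0],[0,0,0],0],[[-0.3,-4,0],[0,0,0],0]]'

```text
t: 4.6
eef_pos: [403.2, -255.3, 194.9]
tcp_rot: [3.141, 0.0, 1.418]
ft_force: [1.5, -0.1, 0.2]
opening: 0.003
grip_force: 0.0
```

Emit:
move_arm --commands '[[[0,-4,0.5],[5,-0.7,0],0],[[0,-3,0.5],[5,-0.7,0],0],[[1,0,0],[5,-0.7,0],0],[[2,0,0],[5,-0.7,0],0],[[2,0,0],[5,-0.7,0],0],[[2,0,0],[5,-0.7,0],0],[[2,0,0],[5,-0.7,0],0],[[1,0,0],[5,-0.7,0],0],[[0,0,0],[0,0,0],0]]'

```text
t: 5.5
eef_pos: [504.2, -324.3, 202.8]
tcp_rot: [-3.128, -0.708, 1.412]
ft_force: [-0.6, -0.4, -0.2]
opening: 0.005
grip_force: 0.0
```

Emit:
move_arm --commands '[[[1,1.5,-1],[0,0,0],0],[[1,1.5,-2],[0,0,0],0],[[1,1.4,-2.5],[0,0,0],0],[[0.7,1,-2.5],[0,0,0],0],[[0,0,-1.8],[0,0,0],0],[[0,0,0],[0,0,0],0]]'

```text
t: 6.1
eef_pos: [540.1, -269.3, 105.1]
tcp_rot: [-3.127, -0.705, 1.413]
ft_force: [-0.8, 0.3, 0.0]
opening: 0.005
grip_force: 0.0
```

```bash
python3 - <<'E'
from cell import *
import cv2
a=cv2.resize(read_camera("top")[190:310,235:475],None,fx=1.7,fy=1.7,interpolation=2);b=read_camera("side")
cv2.imwrite("pics/a3.png",b); b=cv2.resize(b[170:400,230:430],None,fx=1.95,fy=1.95,interpolation=2)
a=cv2.copyMakeBorder(a,0,b.shape[0]-a.shape[0],0,0,0); cv2.imwrite("pics/t3.png",cv2.hconcat([a,b])); print(a.shape,b.shape)
E
```

```text
(448, 408, 3) (448, 390, 3)
```

View pics/t3.png

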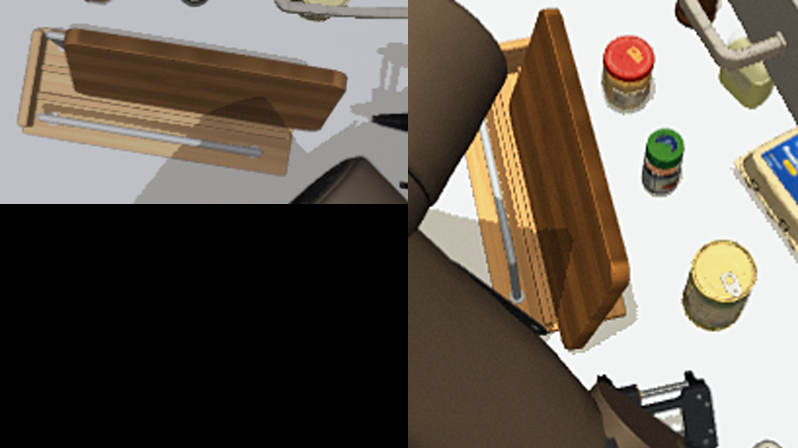

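```bash
python3 - <<'E'
from h import *
p=np.load("rack.npy");c,s=np.cos(p[2]),np.sin(p[2])
inv=lambda w:((w[0]-p[0])*c+(w[1]-p[1])*s,-(w[0]-p[0])*s+(w[1]-p[1])*c,w[2])
for n,uv in(("top",(66/1.7+235,45/1.7+190)),("top",(347/1.7+235,80/1.7+190)),("side",((629-408)/1.95+230,275/1.95+170))): print(n,np.round(inv(atz(n,uv,235)),1))
print(inv(np.array([540.1,-269.3,105.1])))
E
```

```text
top [ 39.9 121.5 235. ]
top [  51.7 -210.6  235. ]
side [  60.5 -208.4  235. ]
(np.float64(18.348276554101634), np.float64(-276.29339674935466), np.float64(105.1))
```

Emit:
move_arm --commands '[[[0.18,1.2,0],[0,0,0],0],[[0.18,1.2,0],[0,0,0],0],[[0.18,1.2,0],[0,0,0],0],[[0.12,0.8,0],[0,0,0],0],[[0.08,0.5,0],[0,0,0],0],[[0.08,0.5,0],[0,0,0],0],[[0.08,0.5,0],[0,0,0],0],[[0.08,0.5,0],[0,0,0],0]]'

```text
t: 7.0
eef_pos: [550.9, -206.1, 106.7]
tcp_rot: [-3.131, -0.704, 1.414]
ft_force: [-1.1, -4.5, 0.9]
opening: 0.006
grip_force: 2.1
```

Emit:
move_arm --commands '[[[0.08,0.5,0],[0,0,0],0],[[0.08,0.5,0],[0,0,0],0],[[0.08,0.5,0],[0,0,0],0],[[0.08,0.5,0],[0,0,0],0]]'

```text
t: 7.4
eef_pos: [554.0, -185.5, 106.6]
tcp_rot: [-3.13, -0.705, 1.414]
ft_force: [-1.6, -4.1, 1.9]
opening: 0.006
grip_force: 2.3
```

Emit:
move_arm --commands '[[[0.08,0.5,0],[0,0,0],0],[[0.08,0.5,0],[0,0,0],0],[[0.05,0.3,0],[0,0,0],0]]'

```text
t: 7.7
eef_pos: [556.1, -172.3, 106.7]
tcp_rot: [-3.13, -0.705, 1.414]
ft_force: [-2.9, -4.9, 1.0]
opening: -0.002
grip_force: 2.3
```

Emit:
move_arm --commands '[[[0.05,0.3,0],[0,0,0],0],[[0.03,0.2,0],[0,0,0],0]]'

```text
t: 7.9
eef_pos: [556.9, -167.6, 106.7]
tcp_rot: [-3.13, -0.705, 1.414]
ft_force: [-2.2, -4.9, 1.5]
opening: 0.004
grip_force: 2.4
```

Emit:
move_arm --commands '[[[0.03,0.2,0],[0,0,0],0],[[0.03,0.2,0],[0,0,0],0]]'

```text
t: 8.1
eef_pos: [557.5, -165.8, 106.6]
tcp_rot: [-3.132, -0.701, 1.415]
ft_force: [-11.1, -25.4, 6.5]
opening: 0.003
grip_force: 13.5
```

Emit:
move_arm --commands '[[[0.03,0.2,0],[0,0,0],0],[[0.03,0.2,0],[0,0,0],0]]'

```text
t: 8.3
eef_pos: [557.8, -165.2, 106.6]
tcp_rot: [-3.135, -0.695, 1.416]
ft_force: [-20.2, -47.4, 12.4]
opening: 0.003
grip_force: 24.8
```

The force jump shows the board is against the stop. I'll retreat and check.

Emit:
move_arm --commands '[[[-0.1,-0.6,0],[0,0,0],0],[[-0.15,-1,0],[0,0,0],0],[[-0.3,-2,0],[0,0,0],0],[[-0.5,-3,0],[0,0,0],0],[[-0.5,-3,0],[0,0,0],0],[[0,0,1],[0,0,0],0],[[-2,0,3],[0,0,0],0],[[-3,0,3],[0,0,0],0],[[-3,0,2],[0,0,0],0],[[0,0,0],[0,0,0],0]]'

```text
t: 9.3
eef_pos: [460.9, -256.4, 199.4]
tcp_rot: [-3.133, -0.703, 1.415]
ft_force: [2.2, -0.3, 0.4]
opening: 0.003
grip_force: 0.0
```

```bash
python3 - <<'E'
from cell import *
import cv2
a=cv2.resize(read_camera("top")[160:310,235:535],None,fx=1.4,fy=1.4,interpolation=2);b=read_camera("side")
b=cv2.resize(b[160:460,230:430],None,fx=1.8,fy=1.8,interpolation=2)
a=cv2.copyMakeBorder(a,0,b.shape[0]-a.shape[0],0,0,0); cv2.imwrite("pics/t4.png",cv2.hconcat([a,b]))
E
```

```text
(no output)
```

View pics/t4.png

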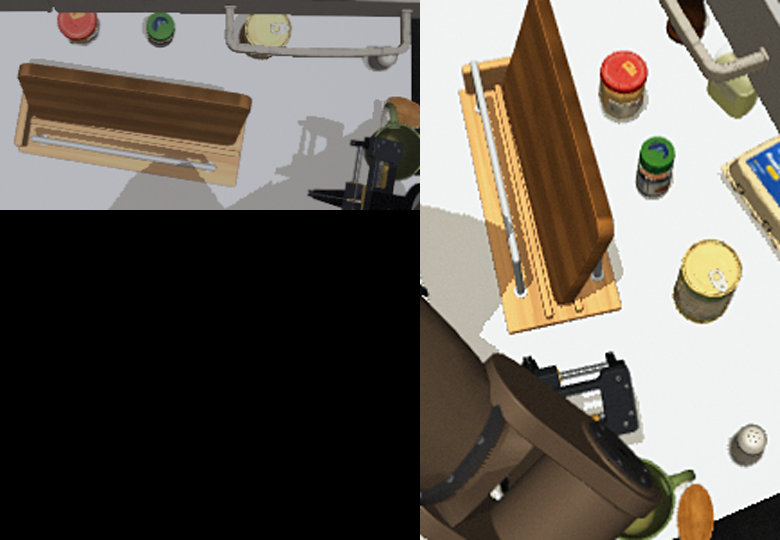

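The board leans back and its left end is at the stop, near (22,75) in the top crop. The bystanders stand where they were and the arm is clear.

```bash
python3 -c "
from cell import *
print(env.job_done())"
```

```text
the job is handed in; nothing more can be done
None
```

I pushed the chopping board over onto the rear rail, then along until its left end met the end stop; the final picture shows the jars, mug, shaker and tin undisturbed, and I handed the job in (no verdict was returned).

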